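Feed a soap cake and hold the stamp ready above it

TASK

Crank the feed slide's red handle clockwise through one full turn so that the slide brings the soap cake forward. Then pick up the wooden soap stamp, carry it upright over the row of bottles without touching them, and finish while holding it still, upright and centred about one centimetre above the soap cake, without ever touching the soap with it. Do not let go of the stamp at the end, and leave the other things where they stand.

Things in the scene. Friction and masses are not known exactly. Their poses are not given: they have to be found in the camera images.
- crank (a joint): crank of the feed slide: angle of the dark steel disc (110 mm across, upright axis, top face 87 mm above the work surface). 0 at the start, grows clockwise seen from above, one full turn is 6.28, end stop at 6.45. Turns with light friction (about 2 N at the handle) and stays where it is left; 11.1 mm of slide travel per rad, so a full turn brings the soap 70 mm along the slide, towards the feeder's -x side (the robot's side). Must be beyond 6.1 (a full turn).
- crank_handle (a point): top centre of the red upright handle on the crank disc: 18 mm in diameter, 45 mm tall, its foot 91 mm and its top 136 mm above the work surface, 45 mm from the crank axis. It is a revolving sleeve, so a hand that holds it need not turn as it goes round.
- crank_axis (a point): centre of the crank disc's top face, 87 mm above the work surface; a 28 mm hub rises 6 mm there. The axis is upright. Its frame is parallel to feeder.
- feeder: feed slide, fixed to the work surface: aluminium base plate 200 x 240 x 12 mm; origin under its centre, x along the slide (the soap moves towards -x), y from the soap's slide towards the crank. The crank axis is at y = +65 mm; the soap runs along y = -65 mm, from x = +35 mm at the start to x = -35 mm after a full turn. A blue plate (67 mm high) below the crank is the only other high part.
- soap: round moulded soap cake, 54 mm across and 30 mm high, loose in a white square nest (58 mm inside, rim 51 mm above the work surface) on the slide. Origin: centre of its underside, 40 mm above the work surface; its top is at 70 mm. The stamp may never touch it.
- nest (a point): centre of the floor of the white nest in which the soap lies, 40 mm above the work surface; moves with the slide.
- stamp: turned wooden soap stamp standing on its printing face: foot 38 mm across, waist, round knob about 25 mm across at 36 to 54 mm above the foot, 54 mm high in all, about 40 g. To the touch it is one smooth cone from the foot to the knob (the waist is filled). Origin: centre of the underside of the foot (the printing face), z up along its axis. Best gripped from above by the knob, about 40 mm above the foot.
- row_board: wooden board with the row of bottles, fixed: 250 x 56 x 12 mm with 8 mm high edge strips, origin under its centre, x along the row. It stands between the stamp and the feed slide.
- row_vial_a: amber vial with a black cap, 40 mm across, 110 mm high, loose on the board, so its top is 122 mm above the work surface; origin centre of its underside. Bystander.
- row_spray: clear spray bottle, 35 mm across, 89 mm high, loose on the board; origin centre of its underside. Bystander.
- row_vial_b: like row_vial_a: amber vial, 40 mm across, 110 mm high, loose on the board. Bystander.
- row_vial_c: amber bottle with a white pump, 41 mm across, 90 mm high, loose on the board. Bystander.
- balm_tin: round aluminium tin with red balm, 52 mm across, 21 mm high, loose near the stamp; origin centre of its underside. Bystander.
- small_vial: small amber vial with a white cap, 30 mm across, 69 mm high, loose near the stamp; origin centre of its underside. Bystander.
Mind the look-alikes: they are no part of the job. What is shaped like the stamp but purple is not meant.

How it is judged (in metres and radians):
On the way, in this order (a step that is already met when the one before it is completed fails the run):
1. the crank has been turned clockwise through a full turn (beyond 6.1 rad) while the stamp still stands on the work surface (value of joint crank above 6.1 rad and height (world z) of stamp below 0.01 m), for 0.1 s.
2. the stamp is carried upright over the line of the bottle row, its foot above the bottles (y of stamp in the frame of row_board between -0.03 and 0.03 m and height (world z) of stamp above 0.122 m and angle between stamp's own z axis and vertical below 0.35 rad).
At the end, for the whole second after the job is handed in: The crank is beyond 6.1 rad (a full turn) and the soap lies flat in its nest (within 6 mm); the stamp is held in the fingers, still and upright (within 0.1 rad), its face 3 to 20 mm above the soap's top and its axis within 6 mm of the soap's centre, touching neither soap nor slide (height (world z) of stamp above 0.07 m and z of stamp in the frame of soap between 0.033 and 0.05 m and horizontal distance between stamp and soap below 0.006 m and angle between each of stamp, soap's own z axis and vertical below 0.1 rad and contact force between stamp and the fingers above 1 N and contact force between stamp and soap below 0.05 N and contact force between stamp and feeder below 0.05 N and linear speed of stamp below 0.02 m/s and value of joint crank above 6.1 rad and horizontal distance between soap and nest below 0.006 m); the arm keeps its last pose, push and grip.
It fails at once if the stamp touches the soap (contact force between stamp and soap above 0.2 N).
It fails at once if the stamp touches a bottle of the row (contact force between stamp and row_vial_a above 0.3 N or contact force between stamp and row_spray above 0.3 N or contact force between stamp and row_vial_b above 0.3 N or contact force between stamp and row_vial_c above 0.3 N).
It fails at once if a bystander is pushed more than 25 mm or tipped over (distance of any of balm_tin, small_vial, row_vial_a, row_spray, row_vial_b, row_vial_c from where it was at the start of the episode above 0.025 m or angle between any of balm_tin, small_vial, row_vial_a, row_spray, row_vial_b, row_vial_c's own z axis and vertical above 0.6 rad).
It also fails if it takes over 69 s, if anything falls off the work surface, if the arm or the gripper's body presses on something with over 40 N, if the wrist force passes 120 N, or if a joint passes its speed limit or range.

ROBOT

A 6-joint arm with a two-finger parallel gripper is mounted at the origin on a cart in front of the work surface, level with it; the furniture and walls round the work are solid. World frame = base frame: x ahead of the robot, y to its left, z up, the work surface at z = 0. Lengths are in mm, angles in rad, forces in N, time in s.
With the tool pointing down it reaches from about 350 to 875 mm from the base axis. Payload 4.2 kg.
Tool frame: the origin (TCP) lies on the centre line of the jaws, within the pads' length; the fingertips stand 25 mm ahead of it and the grasp point (between the pads) lies 6 mm ahead of it; z points along the fingers, y is the direction in which the jaws open and shut (so a half turn about z gives the same grasp; the last joint's range is limited). The gripper opens to 85 mm and grips with 20 to 120 N. Pads are 22 mm wide; open, the fingers measure 114 mm over their backs; the gripper's body (76 mm by 85 mm) begins 54 mm behind the grasp point. The pads swing forward as they close: fully open they stand 13 mm farther back than shut.
Start: joints at [-1.089, 0.385, 0.008, 0, -1.194, -0.259], TCP at [138.119, -609.527, 256.312] pointing down, gripper open.
Joint ranges: [-3.14, 3.14], [-1.21, 2.06], [-1.07, 1.41], [-3.16, 2.05], [-2.99, -0.16], [-3.1, 3.1]. Speed limits (rad/s): [2.79, 2.79, 3.14, 3.14, 3.14, 3.14].

INTERFACE

Orientations are given as a unit quaternion [w, x, y, z].
In Python, from station import sensors, optics, ticket gives the robot as it stands.
- The arm moves only by the tool send_rows, never from a script. Its argument "increments" is a list of rows, each a list of 2 entries, a list of its own where there are three numbers: the shift along the world's x, y, z as a fraction of full scale, then the turn, a rotation vector about the world's x, y, z as a fraction of full scale. A call has 1 to 12 rows; each row shifts and turns the commanded pose from where the row before left it; what a row does not reach is not made up. Full scale, the value 1, is 20 cm for a shift and pi rad for a turn. A row lasts 1/10 s, in which the tool goes at most 50 mm and 8.59 degrees, less where a joint would pass 70% of its speed; a pose out of reach is approached as far as the arm can. A call with a number of a shift or a turn outside -1 to 1 is refused whole. A call with a gripper value outside its range is refused whole. "grip" is the closure in counts, from 0 (fully open) to 255 (shut), set as the call begins (left out, the last holds). The fingers move at their own pace and stop on an object; "newtons" is the grip in N (left out, the last holds). Time passes only in rows, so rows that do not move let the fingers close. It gives the time, the measured TCP pose, the force and the opening at its end, in the units of the state.
- sensors.get_state(): the state, without advancing time (a new reading comes with each control period).
- optics.read_camera(name): name is "scene" or "top" or "wrist"; returns a dict with "image" (384x512x3 uint8, red, green, blue), "fx", "fy", "cx", "cy" (pixels), "pose" (4x4, takes a point from camera to world coordinates); the wrist camera has in their place "mount" (4x4, takes a point from camera to tool coordinates, whose origin is the TCP and whose axes are the flange's). Camera axes: x right, y up, looking along -z (the intrinsics and any distortion apply to the point x, -y, -z); pixel columns grow to the right and rows downward; lengths in mm; the calibration is good to about 2 mm. A picture is of the moment at which its call begins: read the wrist's pose just before it. There is no depth.
- ticket.job_done(): hands the job in, once; it reports no verdict.
The state is a dict: "time": time; "joint_positions": joint angles; "dq": joint speeds; "effort": joint torques, N m; "tool_pos": TCP position; "orientation": TCP orientation; "wrist_force": force on the tool from outside, world axes, zero at the start; "moment": the same for the moment, N m; "gripper_width": opening from 0.0 (shut) to 1.0 (fully open).
Only numpy, scipy, OpenCV 4.12 (cv2) and the standard library are available. Lean on these libraries where they do the work, as an engineer would, in place of code of your own. Each camera call takes 0.05 s, during which the arm holds its last target.

## Working session

There is one attempt and no reset: what is moved stays moved. The work goes in short steps, Python scripts to look and compute and a tool call to move; the robot and the scene stay as the last step left them, time stands still between calls to the robot, and variables do not carry over. Pictures are saved under pics/ and viewed, and the job is handed in when it is done.

Besides the shell and the picture viewer there is one more tool, called after "Call:" by a JSON object that holds its "fn" and its "kwargs". send_rows: Moves the arm, as the interface text tells. Shift numbers are shares of 20 cm and turn numbers shares of pi rad, none past 1 either way. Its arguments: {"type":"object","properties":{"increments":{"type":"array"},"grip":{"type":"number"},"newtons":{"type":"number"}},"required":["increments"]}

```bash
mkdir -p pics; cat > h.py <<'E'
import numpy as np,cv2
from station import sensors,optics,ticket
def save(n,tag):
    c=optics.read_camera(n); cv2.imwrite(f'pics/{tag}.png',cv2.cvtColor(c['image'],cv2.COLOR_RGB2BGR)); np.save(f'pics/{tag}.npy',c,allow_pickle=True); return c
def load(tag): return np.load(f'pics/{tag}.npy',allow_pickle=True).item()
def ray(c,u,v,P=None):
    P=c['pose'] if P is None else P
    K=np.array([[c['fx'],0,c['cx']],[0,c['fy'],c['cy']],[0,0,1.]])
    d=c.get('distortion',c.get('dist',None))
    p=cv2.undistortPoints(np.array([[[u,v]]],float),K,None if d is None else np.array(d,float))[0,0]
    r=P[:3,:3]@np.array([p[0],-p[1],-1]); return P[:3,3],r
def atz(c,u,v,z,P=None):
    o,r=ray(c,u,v,P); return o+r*(z-o[2])/r[2]
def proj(c,X,P=None):
    P=c['pose'] if P is None else P
    q=P[:3,:3].T@(np.array(X,float)-P[:3,3]); return c['cx']+c['fx']*q[0]/-q[2], c['cy']+c['fy']*-q[1]/-q[2]
def crop(tag,u0,u1,v0,v1,s,out):
    i=cv2.imread(f'pics/{tag}.png')[v0:v1,u0:u1]; cv2.imwrite(f'pics/{out}.png',cv2.resize(i,None,fx=s,fy=s,interpolation=cv2.INTER_CUBIC))
E
python3 - <<'E'
from h import *
for n in('scene','top','wrist'):
    c=save(n,n+'0'); print(n,{k:(np.round(v,3).tolist() if k!='image' else v.shape) for k,v in c.items()})
print(sensors.get_state())
E
```

```text
scene {'image': (384, 512, 3), 'fx': 424.037, 'fy': 424.037, 'cx': 251.134, 'cy': 191.954, 'pose': [[-0.875, 0.29, -0.388, 100.463], [-0.484, -0.497, 0.72, 703.883], [0.017, 0.818, 0.575, 669.682], [0.0, 0.0, 0.0, 1.0]]}
top {'image': (384, 512, 3), 'fx': 350.45, 'fy': 350.45, 'cx': 257.685, 'cy': 190.06, 'pose': [[0.005, 0.997, -0.075, 421.64], [-1.0, 0.007, 0.021, 12.065], [0.022, 0.075, 0.997, 1033.86], [0.0, 0.0, 0.0, 1.0]]}
wrist {'image': (384, 512, 3), 'fx': 291.455, 'fy': 291.455, 'cx': 257.408, 'cy': 196.192, 'mount': [[-0.001, 0.945, 0.327, 83.785], [1.0, 0.0, 0.001, -0.294], [0.001, 0.327, -0.945, -117.062], [0.0, 0.0, 0.0, 1.0]]}
{'time': 0.15, 'joint_positions': array([-1.08938792e+00,  3.85350979e-01,  6.94035020e-03, -3.26274147e-04,
       -1.19400362e+00, -2.58591397e-01]), 'dq': array([ 6.86543485e-05, -1.48564977e-03,  3.80965690e-03,  4.15884508e-03,
        4.27599529e-04, -4.54215063e-04]), 'effort': array([ 5.48127628e-04, -3.92677581e+01,  1.88583201e+01,  4.18862075e+00,
       -3.38526974e-03,  3.63136635e-06]), 'tool_pos': array([ 138.02836631, -609.15936963,  255.49437765]), 'orientation': array([-1.51151189e-04, -1.11118373e-01,  9.93806837e-01,  8.09055028e-04]), 'wrist_force': array([0.77948336, 0.06100948, 0.30177282]), 'moment': array([-0.02332927, -0.00168652, -0.0388518 ]), 'gripper_width': 1.001421602008878}
```

View pics/scene0.png

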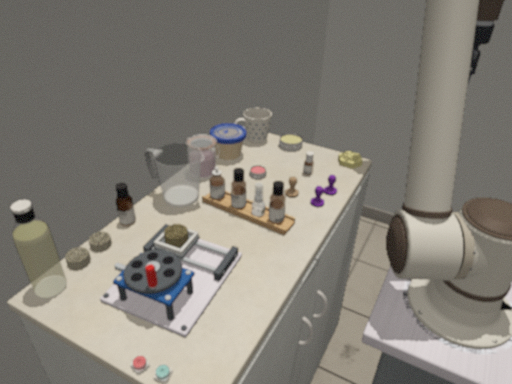

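View pics/top0.png

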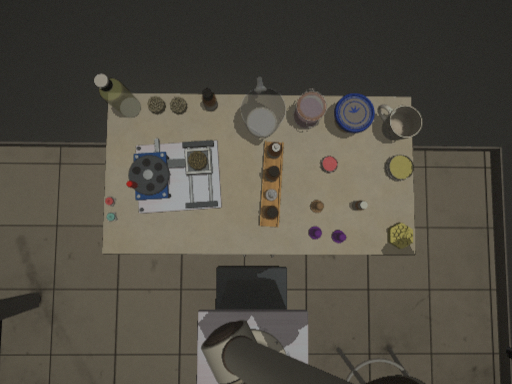

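```bash
python3 - <<'E'
from h import *
crop('top0',100,228,130,226,6,'c1')
crop('top0',250,378,130,250,6,'c2')
crop('scene0',100,250,215,325,5,'c3')
crop('scene0',195,345,140,240,5,'c4')
E
```

```text
(no output)
```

View pics/c1.png

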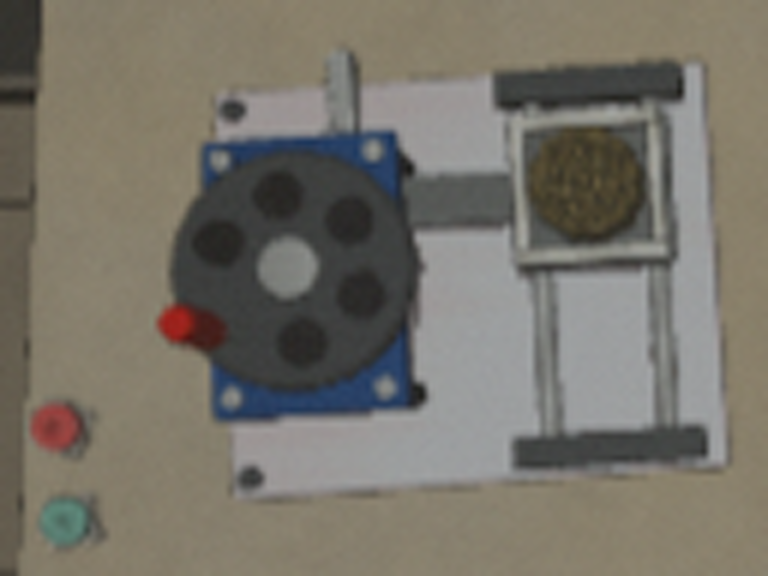

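View pics/c2.png

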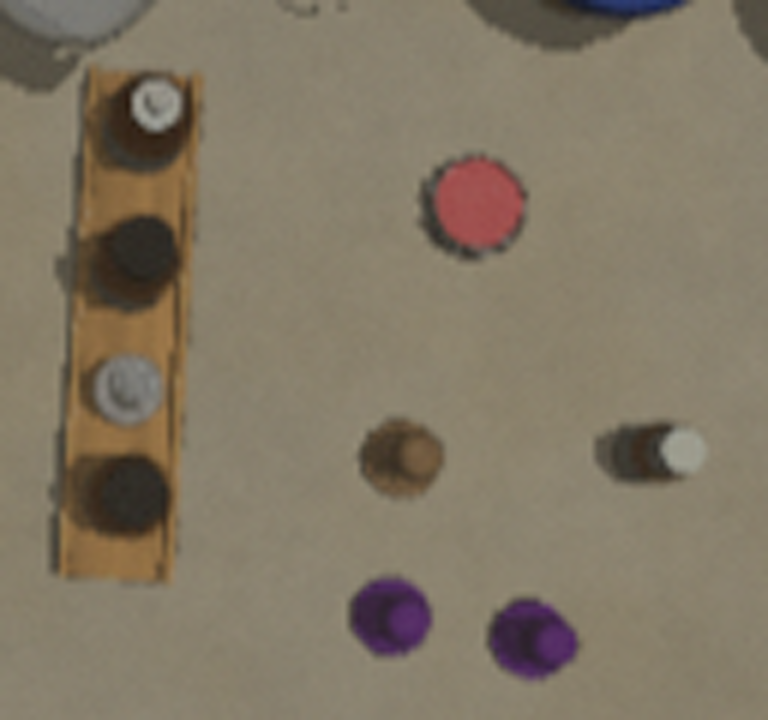

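View pics/c3.png

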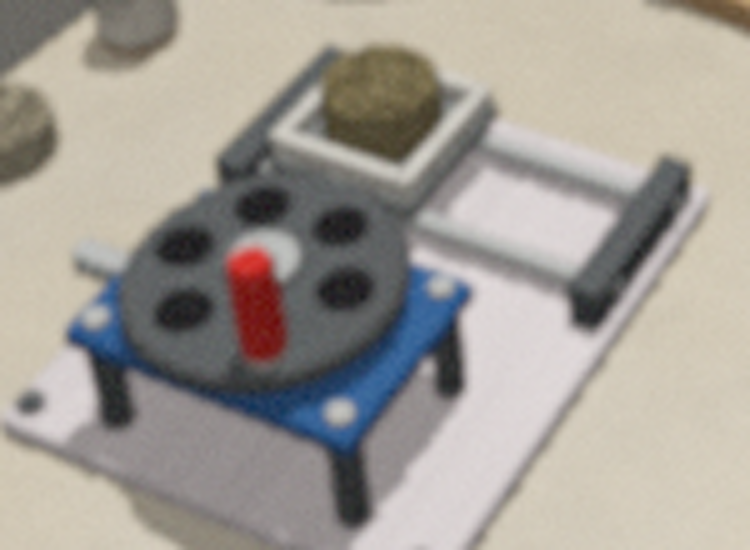

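View pics/c4.png

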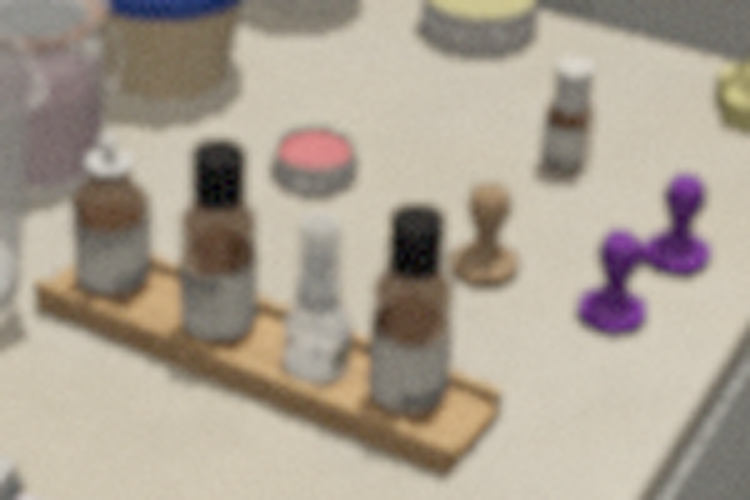

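```bash
cat >> h.py <<'E'
def tri(*rs):
    A=np.zeros((3,3));b=np.zeros(3)
    for o,r in rs:
        r=r/np.linalg.norm(r);M=np.eye(3)-np.outer(r,r);A+=M;b+=M@o
    X=np.linalg.solve(A,b); return X,[np.linalg.norm((np.eye(3)-np.outer(r/np.linalg.norm(r),r/np.linalg.norm(r)))@(X-o)) for o,r in rs]
E
python3 - <<'E'
from h import *
t=load('top0');s=load('scene0')
f1=lambda u,v:(100+(u+.5)/6-.5,130+(v+.5)/6-.5)
f2=lambda u,v:(250+(u+.5)/6-.5,130+(v+.5)/6-.5)
g3=lambda u,v:(100+(u+.5)/5-.5,215+(v+.5)/5-.5)
g4=lambda u,v:(195+(u+.5)/5-.5,140+(v+.5)/5-.5)
P={}
for n,u,v,z in[('hub',288,267,93),('disc',293,270,87),('handle',178,324,136),('nest',591,187,51),('soap',586,184,70),('pl1',216,92,12),('pl2',706,63,12),('pl3',728,466,12),('pl4',233,497,12)]:
    print(n,atz(t,*f1(u,v),z).round(1))
for n,u,v,z in[('stfoot',402,457,3),('stknob',421,452,48),('b1',92,68,16),('b2',202,73,16),('b3',172,582,16),('b4',60,575,16),('balm',480,203,21),('small',683,450,69),('va',133,494,122),('vb',145,247,122),('vc',157,102,102),('spray',130,388,101),('pur1',390,616,3),('pur2',532,638,3)]:
    print(n,atz(t,*f2(u,v),z).round(1))
print('scene')
for n,u,v,z in[('hub',268,255,93),('disc',264,280,87),('handle',250,262,136),('soap',382,85,70)]: print(n,atz(s,*g3(u,v),z).round(1))
for n,u,v,z in[('stfoot',486,263,3),('stknob',490,202,45)]: print(n,atz(s,*g4(u,v),z).round(1))
print('tri hand',tri(ray(t,*f1(178,324)),ray(s,*g3(250,264))))
print('tri hub',tri(ray(t,*f1(288,267)),ray(s,*g3(268,255))))
print('tri knob',tri(ray(t,*f2(421,452)),ray(s,*g4(490,202))))
E
```

```text
hub [533.8 287.6  93. ]
disc [533.1 287.1  87. ]
handle [503.9 320.8 136. ]
nest [577.7 159.5  51. ]
soap [576.1 159.   70. ]
pl1 [629.2 348.7  12. ]
pl2 [645.9 110.1  12. ]
pl3 [448.1  96.7  12. ]
pl4 [431.8 334.4  12. ]
stfoot [ 454.4 -184.3    3. ]
stknob [ 455.4 -184.7   48. ]
b1 [644.  -30.4  16. ]
b2 [642.1 -84.5  16. ]
b3 [393.1 -70.   16. ]
b4 [396.2 -15.9  16. ]
balm [ 578. -220.   21.]
small [ 456.3 -302.    69. ]
va [433.9 -44.5 122. ]
vb [541.7 -49.5 122. ]
vc [610.  -56.1 102. ]
spray [481.3 -44.3 101. ]
pur1 [ 376.7 -177.8    3. ]
pur2 [ 366.3 -247.5    3. ]
scene
hub [531.6 286.2  93. ]
disc [529.  292.8  87. ]
handle [502.7 323.1 136. ]
soap [572.6 165.1  70. ]
stfoot [ 452.9 -186.3    3. ]
stknob [ 452.5 -183.1   45. ]
tri hand (array([504.17989175, 321.7905161 , 133.12991299]), [np.float64(0.04776446499133932), np.float64(0.04776446499127358)])
tri hub (array([532.69512373, 286.79010206,  93.25576409]), [np.float64(1.227616486816243), np.float64(1.2276164868164081)])
tri knob (array([ 454.69672048, -186.16632412,   42.54058277]), [np.float64(0.9657685523260069), np.float64(0.9657685523259302)])
```

Candidates in the top image are the wooden stamp (317,206) and the purple look-alikes (315,232) and (339,237). I choose the wooden one, which crop c2 confirms. The feeder corners, hub, handle radius (45 mm) and nest all agree with the given sizes. I start moving towards the crank now.

Call:
{"fn": "send_rows", "kwargs": {"increments": [[[0.157, 0.105, 0], [0, 0, 0]], [[0.157, 0.105, 0], [0, 0, 0]], [[0.157, 0.105, 0], [0, 0, 0]], [[0.157, 0.105, 0], [0, 0, 0]], [[0.157, 0.105, 0], [0, 0, 0]], [[0.157, 0.105, 0], [0, 0, 0]], [[0.157, 0.105, 0], [0, 0, 0]], [[0.157, 0.105, 0], [0, 0, 0]], [[0.157, 0.105, 0], [0, 0, 0]], [[0.067, 0.178, 0], [0, 0, 0]], [[0.067, 0.178, 0], [0, 0, 0]], [[0.067, 0.178, 0], [0, 0, 0]]], "grip": 0, "newtons": 20}}

```text
time: 1.35
tool_pos: [461.3, -312.2, 255.8]
orientation: [-0.0, -0.111, 0.994, 0.0]
wrist_force: [1.3, 0.2, 0.3]
gripper_width: 1.0
```

Call:
{"fn": "send_rows", "kwargs": {"increments": [[[0.066, 0.186, 0], [0, 0, 0]], [[0.066, 0.186, 0], [0, 0, 0]], [[0.066, 0.186, 0], [0, 0, 0]], [[0.066, 0.186, 0], [0, 0, 0]], [[0.066, 0.186, 0], [0, 0, 0]], [[0.066, 0.186, 0], [0, 0, 0]], [[0, 0.167, 0], [0, 0, 0]], [[0, 0.167, 0], [0, 0, 0]], [[0, 0.167, 0], [0, 0, 0]], [[0, 0.167, 0], [0, 0, 0]], [[0, 0.167, 0], [0, 0, 0]], [[0, 0.167, 0], [0, 0, 0]]]}}

```text
time: 2.55
tool_pos: [539.7, 111.2, 256.1]
orientation: [-0.0, -0.111, 0.994, -0.0]
wrist_force: [-0.0, 0.2, 0.5]
gripper_width: 0.998
```

Call:
{"fn": "send_rows", "kwargs": {"increments": [[[-0.029, 0.175, 0], [0, 0, 0]], [[-0.029, 0.175, 0], [0, 0, 0]], [[-0.029, 0.175, 0], [0, 0, 0]], [[-0.029, 0.175, 0], [0, 0, 0]], [[-0.029, 0.175, 0], [0, 0, 0]], [[-0.029, 0.175, 0], [0, 0, 0]], [[0, 0, 0], [0, 0, 0]], [[0, 0, 0], [0, 0, 0]]]}}

```text
time: 3.35
tool_pos: [504.8, 320.3, 255.6]
orientation: [-0.001, -0.112, 0.994, -0.0]
wrist_force: [0.2, -0.2, -0.3]
gripper_width: 0.999
```

```bash
cat >> h.py <<'E'
from scipy.spatial.transform import Rotation as Ro
def wpose(c,s):
    q=s['orientation'];T=np.eye(4);T[:3,:3]=Ro.from_quat([q[1],q[2],q[3],q[0]]).as_matrix();T[:3,3]=s['tool_pos'];return T@c['mount']
def wsave(tag):
    s=sensors.get_state();c=optics.read_camera('wrist');c['pose']=wpose(c,s)
    cv2.imwrite(f'pics/{tag}.png',cv2.cvtColor(c['image'],cv2.COLOR_RGB2BGR));np.save(f'pics/{tag}.npy',c,allow_pickle=True);print(s['tool_pos'].round(1),s['wrist_force'].round(1),s['time']);return c
E
python3 - <<'E'
from h import *
c=wsave('w1')
for n,X in dict(handle=(504.2,321.6,136),hub=(534,287.3,93),tcp=(504,321.5,130)).items(): print(n,np.round(proj(c,X),1))
E
```

```text
[504.8 320.3 255.6] [ 0.2 -0.2 -0.3] 3.35
handle [259.7 198.1]
hub [220.3 203.9]
tcp [259.6 195.6]
```

View pics/w1.png

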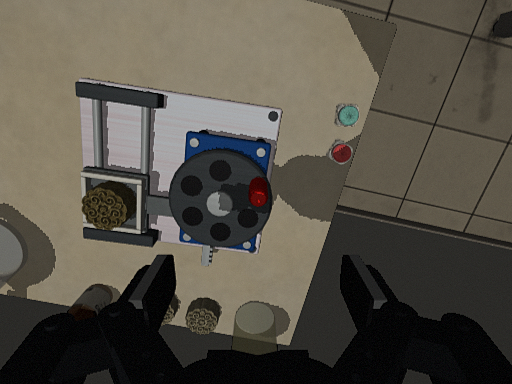

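The hub and handle project in the wrist image where I predicted them: hub (219,204), handle top about (259,198). I lower the gripper and grip the handle.

Call:
{"fn": "send_rows", "kwargs": {"increments": [[[-0.005, 0.009, -0.16], [0, 0, 0]], [[0, 0, -0.16], [0, 0, 0]], [[0, 0, -0.16], [0, 0, 0]], [[0, 0, -0.16], [0, 0, 0]], [[0, 0, 0], [0, 0, 0]]]}}

```text
time: 3.9
tool_pos: [502.3, 318.1, 123.9]
orientation: [-0.004, -0.11, 0.994, -0.003]
wrist_force: [-0.7, -0.7, -0.4]
gripper_width: 0.998
```

Call:
{"fn": "send_rows", "kwargs": {"increments": [[[0, 0, 0], [0, 0, 0]], [[0, 0, 0], [0, 0, 0]], [[0, 0, 0], [0, 0, 0]], [[0, 0, 0], [0, 0, 0]], [[0, 0, 0], [0, 0, 0]], [[0, 0, 0], [0, 0, 0]], [[0, 0, 0], [0, 0, 0]], [[0, 0, 0], [0, 0, 0]], [[0, 0, 0], [0, 0, 0]], [[0, 0, 0], [0, 0, 0]]], "grip": 255, "newtons": 30}}

```text
time: 4.9
tool_pos: [505.0, 321.5, 129.7]
orientation: [0.001, -0.111, 0.994, -0.0]
wrist_force: [0.6, -3.4, 7.0]
gripper_width: 0.198
```

```bash
python3 - <<'E'
from h import *
c=wsave('w2');save('scene','s2'); crop('s2',80,260,180,330,4,'c5')
E
```

```text
[505.  321.5 129.7] [ 0.6 -3.4  7. ] 4.9
```

View pics/c5.png

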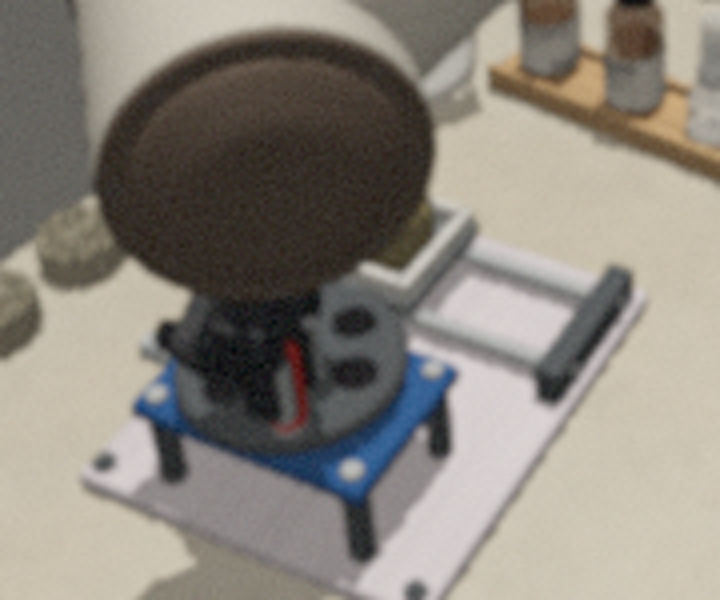

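View pics/w2.png

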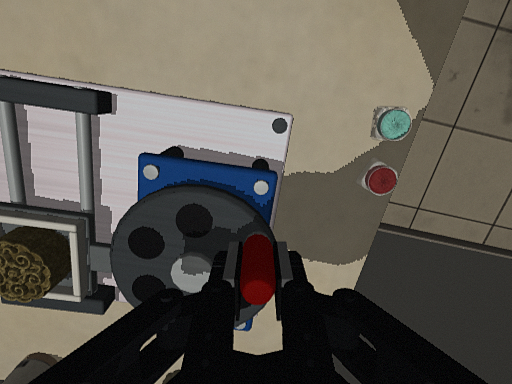

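```bash
python3 - <<'E'
import numpy as np
C=np.array([534,287.3]);r=45;a0=np.arctan2(34.3,-29.4);acc=np.array([504.3,321.7])
for k in range(1,49):
    a=a0-np.radians(7.55*k);t=C+r*np.array([np.cos(a),np.sin(a)])
    d=np.round((t-acc)/200,3);acc=acc+d*200;print(f"[[{d[0]}, {d[1]}, 0], [0, 0, 0]]",end=", " if k%12 else f"  {acc}\n")
E
```

```text
[[0.026, 0.017, 0], [0, 0, 0]], [[0.026, 0.014, 0], [0, 0, 0]], [[0.027, 0.011, 0], [0, 0, 0]], [[0.029, 0.007, 0], [0, 0, 0]], [[0.029, 0.004, 0], [0, 0, 0]], [[0.03, -0.001, 0], [0, 0, 0]], [[0.029, -0.004, 0], [0, 0, 0]], [[0.029, -0.008, 0], [0, 0, 0]], [[0.027, -0.012, 0], [0, 0, 0]], [[0.025, -0.015, 0], [0, 0, 0]], [[0.023, -0.019, 0], [0, 0, 0]], [[0.021, -0.021, 0], [0, 0, 0]]  [568.5 316.3]
[[0.017, -0.024, 0], [0, 0, 0]], [[0.015, -0.026, 0], [0, 0, 0]], [[0.01, -0.028, 0], [0, 0, 0]], [[0.007, -0.029, 0], [0, 0, 0]], [[0.003, -0.029, 0], [0, 0, 0]], [[-0.0, -0.03, 0], [0, 0, 0]], [[-0.005, -0.029, 0], [0, 0, 0]], [[-0.009, -0.028, 0], [0, 0, 0]], [[-0.012, -0.027, 0], [0, 0, 0]], [[-0.015, -0.026, 0], [0, 0, 0]], [[-0.019, -0.023, 0], [0, 0, 0]], [[-0.022, -0.02, 0], [0, 0, 0]]  [562.5 252.5]
[[-0.024, -0.017, 0], [0, 0, 0]], [[-0.026, -0.014, 0], [0, 0, 0]], [[-0.028, -0.01, 0], [0, 0, 0]], [[-0.029, -0.007, 0], [0, 0, 0]], [[-0.029, -0.003, 0], [0, 0, 0]], [[-0.03, 0.001, 0], [0, 0, 0]], [[-0.029, 0.005, 0], [0, 0, 0]], [[-0.028, 0.009, 0], [0, 0, 0]], [[-0.027, 0.012, 0], [0, 0, 0]], [[-0.025, 0.016, 0], [0, 0, 0]], [[-0.023, 0.019, 0], [0, 0, 0]], [[-0.02, 0.022, 0], [0, 0, 0]]  [498.9 259.1]
[[-0.017, 0.024, 0], [0, 0, 0]], [[-0.014, 0.027, 0], [0, 0, 0]], [[-0.01, 0.027, 0], [0, 0, 0]], [[-0.006, 0.029, 0], [0, 0, 0]], [[-0.002, 0.03, 0], [0, 0, 0]], [[0.001, 0.029, 0], [0, 0, 0]], [[0.005, 0.03, 0], [0, 0, 0]], [[0.009, 0.028, 0], [0, 0, 0]], [[0.013, 0.027, 0], [0, 0, 0]], [[0.016, 0.024, 0], [0, 0, 0]], [[0.019, 0.023, 0], [0, 0, 0]], [[0.022, 0.02, 0], [0, 0, 0]]  [506.1 322.7]
```

Call:
{"fn": "send_rows", "kwargs": {"increments": [[[0.026, 0.017, 0], [0, 0, 0]], [[0.026, 0.014, 0], [0, 0, 0]], [[0.027, 0.011, 0], [0, 0, 0]], [[0.029, 0.007, 0], [0, 0, 0]], [[0.029, 0.004, 0], [0, 0, 0]], [[0.03, -0.001, 0], [0, 0, 0]], [[0.029, -0.004, 0], [0, 0, 0]], [[0.029, -0.008, 0], [0, 0, 0]], [[0.027, -0.012, 0], [0, 0, 0]], [[0.025, -0.015, 0], [0, 0, 0]], [[0.023, -0.019, 0], [0, 0, 0]], [[0.021, -0.021, 0], [0, 0, 0]]]}}

```text
time: 6.2
tool_pos: [567.6, 315.6, 129.7]
orientation: [-0.001, -0.111, 0.994, -0.001]
wrist_force: [-5.2, -2.6, 9.3]
gripper_width: 0.2
```

```bash
python3 - <<'E'
from h import *
wsave('w3')
E
```

```text
[567.6 315.6 129.7] [-5.2 -2.6  9.3] 6.2
```

View pics/w3.png

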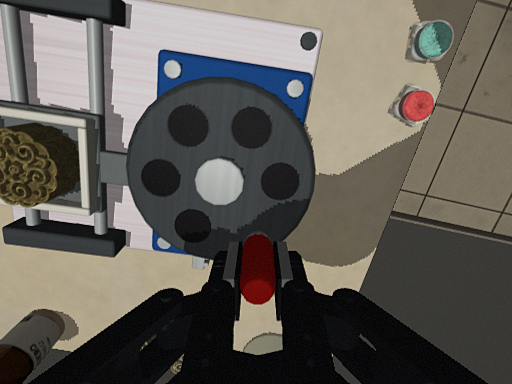

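The crank turns with low forces and the soap is moving. I continue.

Call:
{"fn": "send_rows", "kwargs": {"increments": [[[0.017, -0.024, 0], [0, 0, 0]], [[0.015, -0.026, 0], [0, 0, 0]], [[0.01, -0.028, 0], [0, 0, 0]], [[0.007, -0.029, 0], [0, 0, 0]], [[0.003, -0.029, 0], [0, 0, 0]], [[0, -0.03, 0], [0, 0, 0]], [[-0.005, -0.029, 0], [0, 0, 0]], [[-0.009, -0.028, 0], [0, 0, 0]], [[-0.012, -0.027, 0], [0, 0, 0]], [[-0.015, -0.026, 0], [0, 0, 0]], [[-0.019, -0.023, 0], [0, 0, 0]], [[-0.022, -0.02, 0], [0, 0, 0]]]}}

```text
time: 7.45
tool_pos: [563.8, 253.3, 129.7]
orientation: [0.002, -0.112, 0.994, 0.001]
wrist_force: [1.7, 0.9, 5.7]
gripper_width: 0.198
```

Call:
{"fn": "send_rows", "kwargs": {"increments": [[[-0.024, -0.017, 0], [0, 0, 0]], [[-0.026, -0.014, 0], [0, 0, 0]], [[-0.028, -0.01, 0], [0, 0, 0]], [[-0.029, -0.007, 0], [0, 0, 0]], [[-0.029, -0.003, 0], [0, 0, 0]], [[-0.03, 0.001, 0], [0, 0, 0]], [[-0.029, 0.005, 0], [0, 0, 0]], [[-0.028, 0.009, 0], [0, 0, 0]], [[-0.027, 0.012, 0], [0, 0, 0]], [[-0.025, 0.016, 0], [0, 0, 0]], [[-0.023, 0.019, 0], [0, 0, 0]], [[-0.02, 0.022, 0], [0, 0, 0]]]}}

```text
time: 8.65
tool_pos: [498.6, 257.7, 129.6]
orientation: [-0.0, -0.111, 0.994, -0.001]
wrist_force: [-0.5, -4.5, 10.7]
gripper_width: 0.199
```

Call:
{"fn": "send_rows", "kwargs": {"increments": [[[-0.017, 0.024, 0], [0, 0, 0]], [[-0.014, 0.027, 0], [0, 0, 0]], [[-0.01, 0.027, 0], [0, 0, 0]], [[-0.006, 0.029, 0], [0, 0, 0]], [[-0.002, 0.03, 0], [0, 0, 0]], [[0.001, 0.029, 0], [0, 0, 0]], [[0.005, 0.03, 0], [0, 0, 0]], [[0.009, 0.028, 0], [0, 0, 0]], [[0.013, 0.027, 0], [0, 0, 0]], [[0.016, 0.024, 0], [0, 0, 0]], [[0.019, 0.023, 0], [0, 0, 0]], [[0.022, 0.02, 0], [0, 0, 0]]]}}

```text
time: 9.85
tool_pos: [506.3, 322.5, 129.6]
orientation: [0.0, -0.111, 0.994, -0.0]
wrist_force: [-1.5, -2.2, 9.8]
gripper_width: 0.198
```

Call:
{"fn": "send_rows", "kwargs": {"increments": [[[0, 0, 0], [0, 0, 0]], [[0, 0, 0], [0, 0, 0]]]}}

```text
time: 10.05
tool_pos: [507.1, 323.0, 129.6]
orientation: [0.001, -0.111, 0.994, 0.0]
wrist_force: [0.9, -0.4, 7.1]
gripper_width: 0.197
```

```bash
python3 - <<'E'
from h import *
wsave('w4')
save('top','t4');crop('t4',100,228,130,226,6,'c6')
E
```

```text
[507.1 323.  129.6] [ 0.9 -0.4  7.1] 10.05
```

View pics/w4.png

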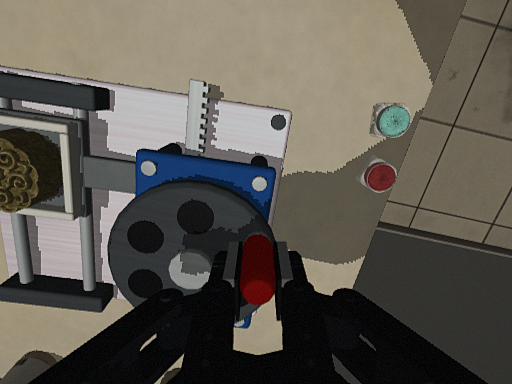

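View pics/c6.png

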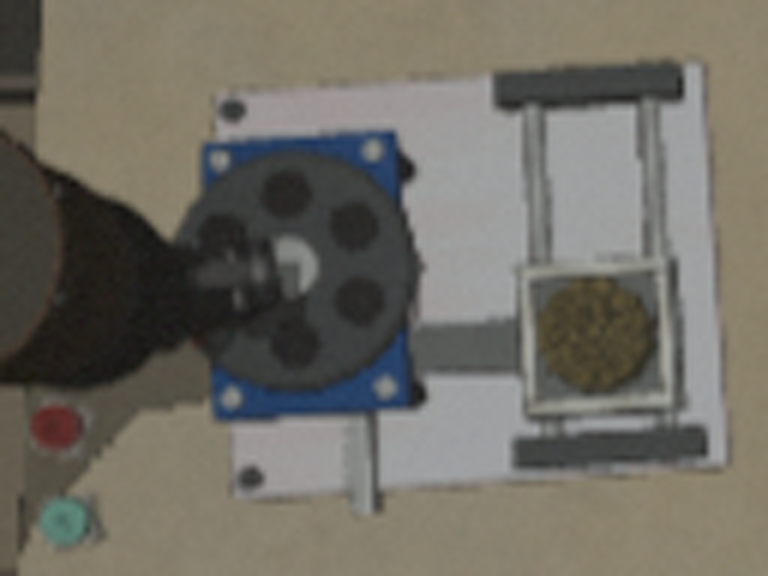

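The crank has made a full turn plus a few degrees, and the soap has come forward. I release, lift and head for the stamp.

Call:
{"fn": "send_rows", "kwargs": {"increments": [[[0, 0, 0], [0, 0, 0]], [[0, 0, 0], [0, 0, 0]], [[0, 0, 0], [0, 0, 0]], [[0, 0, 0], [0, 0, 0]], [[0, 0, 0], [0, 0, 0]], [[0, 0, 0], [0, 0, 0]], [[0, 0, 0.16], [0, 0, 0]], [[0, 0, 0.16], [0, 0, 0]], [[0, 0, 0.16], [0, 0, 0]], [[0, 0, 0.16], [0, 0, 0]]], "grip": 0}}

```text
time: 11.15
tool_pos: [505.9, 322.5, 257.6]
orientation: [-0.0, -0.111, 0.994, -0.0]
wrist_force: [0.4, 0.5, -0.9]
gripper_width: 1.0
```

Call:
{"fn": "send_rows", "kwargs": {"increments": [[[0.029, -0.175, 0], [0, 0, 0]], [[0.029, -0.175, 0], [0, 0, 0]], [[0.029, -0.175, 0], [0, 0, 0]], [[0.029, -0.175, 0], [0, 0, 0]], [[0.029, -0.175, 0], [0, 0, 0]], [[0, -0.175, 0], [0, 0, 0]], [[0, -0.175, 0], [0, 0, 0]], [[0, -0.175, 0], [0, 0, 0]], [[0, -0.175, 0], [0, 0, 0]], [[-0.03, -0.175, 0], [0, 0, 0]], [[-0.03, -0.175, 0], [0, 0, 0]], [[-0.03, -0.175, 0], [0, 0, 0]]]}}

```text
time: 12.35
tool_pos: [516.6, -98.7, 256.4]
orientation: [0.0, -0.111, 0.994, 0.0]
wrist_force: [-0.5, 0.2, 0.4]
gripper_width: 0.999
```

Call:
{"fn": "send_rows", "kwargs": {"increments": [[[-0.104, -0.146, 0], [0, 0, 0]], [[-0.104, -0.146, 0], [0, 0, 0]], [[-0.104, -0.146, 0], [0, 0, 0]], [[0, 0, 0], [0, 0, 0]], [[0, 0, 0], [0, 0, 0]], [[0, 0, 0], [0, 0, 0]]]}}

```text
time: 12.95
tool_pos: [455.2, -184.6, 256.4]
orientation: [0.0, -0.111, 0.994, -0.0]
wrist_force: [0.6, 0.6, 0.6]
gripper_width: 0.999
```

```bash
python3 - <<'E'
from h import *
c=wsave('w5')
for X in [(454.5,-185,0),(454.5,-185,54)]: print(np.round(proj(c,X),1))
crop('w5',180,340,130,250,5,'c7')
save('top','t5');crop('t5',100,228,130,226,6,'c8')
E
```

```text
[ 455.2 -184.6  256.4] [0.6 0.6 0.6] 12.95
[257.6 162.7]
[257.6 173.1]
```

View pics/w5.png

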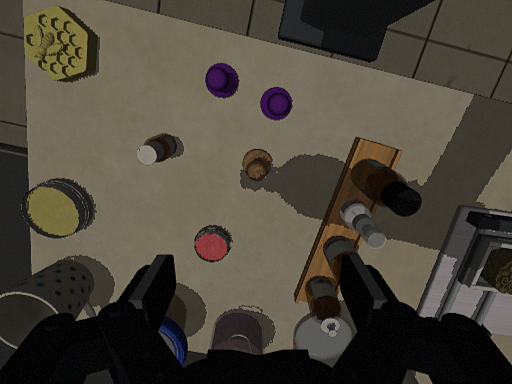

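View pics/c7.png

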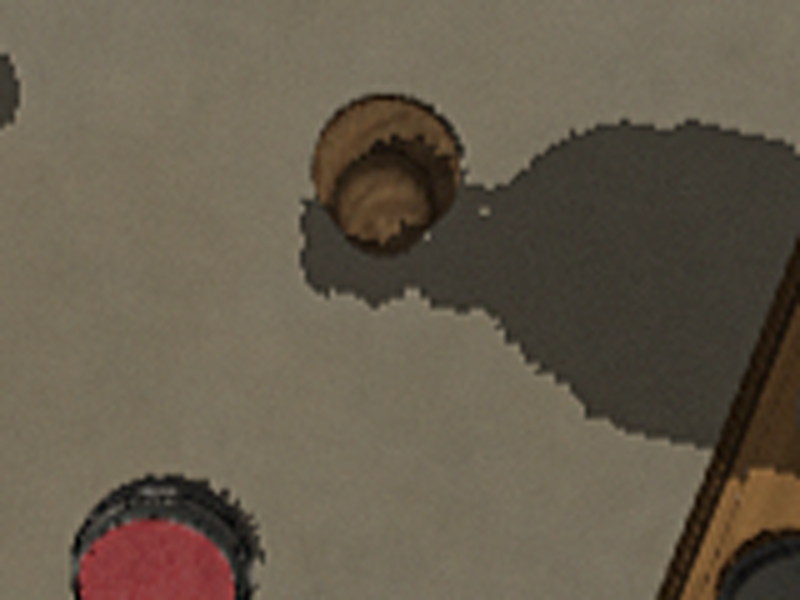

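View pics/c8.png

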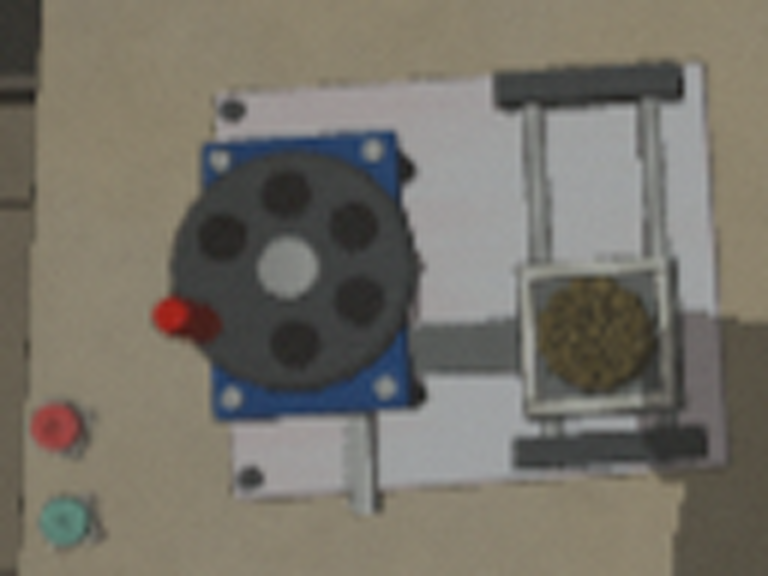

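```bash
python3 - <<'E'
from h import *
c=load('w5')
f=lambda u,v:(180+(u+.5)/5-.5,130+(v+.5)/5-.5)
print('foot',atz(c,*f(388,168),3),'knob',atz(c,*f(384,200),45))
for z in (0,3): print(np.array([proj(c,(454.5+19*np.cos(a),-185+19*np.sin(a),z)) for a in (0,np.pi/2,np.pi,-np.pi/2)]).round(1).tolist())
t=load('t5');g=lambda u,v:(100+(u+.5)/6-.5,130+(v+.5)/6-.5)
print('soap',atz(t,*g(598,332),70),'nest',atz(t,*g(600,338),51))
E
```

```text
foot [ 454.66095238 -185.53881827    3.        ] knob [ 453.00909334 -186.8051658    45.        ]
[[254.5, 176.4], [271.8, 165.8], [260.9, 148.5], [243.4, 159.5]]
[[254.4, 177.0], [271.9, 166.3], [260.9, 148.9], [243.3, 160.0]]
soap [507.64880034 152.22213327  70.        ] nest [506.53471175 154.00279087  51.        ]
```

The crank rests at about 6.35 rad and the stamp is at about (454.4, -185.7). I descend.

Call:
{"fn": "send_rows", "kwargs": {"increments": [[[-0.002, -0.004, -0.2], [0, 0, 0]], [[0, 0, -0.2], [0, 0, 0]], [[0, 0, -0.2], [0, 0, 0]], [[0, 0, -0.2], [0, 0, 0]], [[0, 0, -0.12], [0, 0, 0]], [[0, 0, -0.08], [0, 0, 0]], [[0, 0, -0.04], [0, 0, 0]], [[0, 0, 0], [0, 0, 0]], [[0, 0, 0], [0, 0, 0]]]}}

```text
time: 13.95
tool_pos: [455.2, -185.5, 48.9]
orientation: [0.001, -0.112, 0.994, -0.0]
wrist_force: [-0.6, 0.4, 0.5]
gripper_width: 0.997
```

```bash
python3 - <<'E'
from h import *
c=wsave('w6')
for X in [(454.5,-185.7,0),(454.5,-185.7,54)]: print(np.round(proj(c,X),1))
E
```

```text
[ 455.2 -185.5   48.9] [-0.6  0.4  0.5] 13.95
[258.1 234.6]
[258.2 288.1]
```

View pics/w6.png

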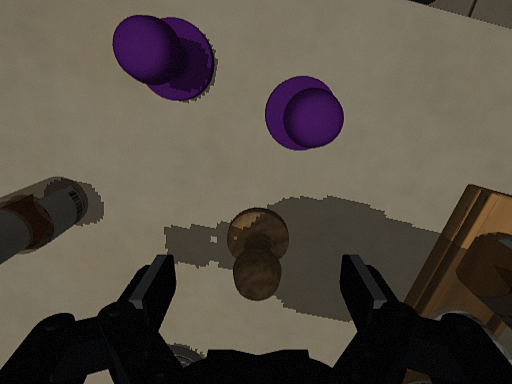

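Call:
{"fn": "send_rows", "kwargs": {"increments": [[[0, 0, 0], [0, 0, 0]], [[0, 0, 0], [0, 0, 0]], [[0, 0, 0], [0, 0, 0]], [[0, 0, 0], [0, 0, 0]], [[0, 0, 0], [0, 0, 0]], [[0, 0, 0], [0, 0, 0]], [[0, 0, 0], [0, 0, 0]], [[0, 0, 0], [0, 0, 0]], [[0, 0, 0], [0, 0, 0]], [[0, 0, 0], [0, 0, 0]]], "grip": 255, "newtons": 35}}

```text
time: 15.0
tool_pos: [454.5, -185.9, 48.9]
orientation: [0.0, -0.111, 0.994, -0.0]
wrist_force: [-1.0, -0.3, 5.4]
gripper_width: 0.318
```

Call:
{"fn": "send_rows", "kwargs": {"increments": [[[0, 0, 0.025], [0, 0, 0]], [[0, 0, 0.05], [0, 0, 0]], [[0, 0, 0.075], [0, 0, 0]], [[0, 0, 0], [0, 0, 0]], [[0, 0, 0], [0, 0, 0]]]}}

```text
time: 15.5
tool_pos: [454.4, -185.7, 78.6]
orientation: [0.001, -0.111, 0.994, 0.0]
wrist_force: [-0.5, -0.1, -0.3]
gripper_width: 0.318
```

```bash
python3 - <<'E'
from h import *
c=wsave('w7')
save('scene','s7');crop('s7',195,345,130,230,5,'c9')
save('top','t7');crop('t7',250,378,130,250,6,'c10')
crop('w7',180,340,200,320,5,'c11')
E
```

```text
[ 454.4 -185.7   78.6] [-0.5 -0.1 -0.3] 15.5
```

View pics/c9.png

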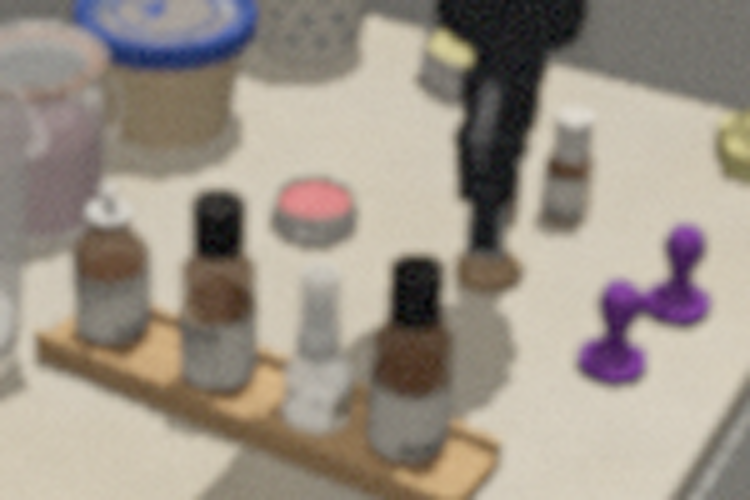

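View pics/w7.png

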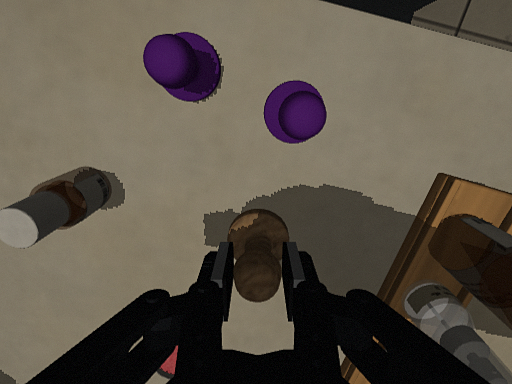

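View pics/c11.png

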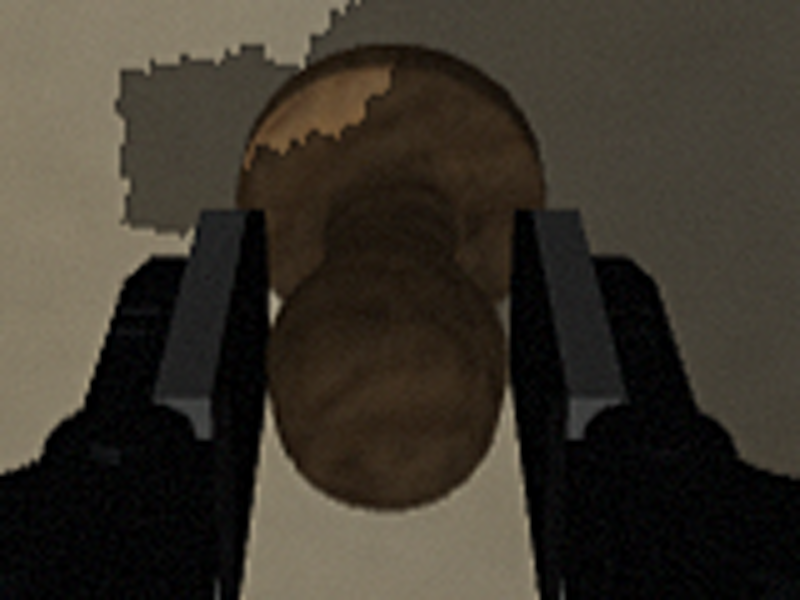

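The stamp is held upright. I lift it high and carry it over the row.

Call:
{"fn": "send_rows", "kwargs": {"increments": [[[0, 0, 0.08], [0, 0, 0]], [[0, 0, 0.12], [0, 0, 0]], [[0, 0, 0.12], [0, 0, 0]], [[0, 0, 0.12], [0, 0, 0]], [[0, 0, 0.12], [0, 0, 0]], [[0, 0, 0.08], [0, 0, 0]], [[0, 0, 0.06], [0, 0, 0]], [[0, 0, 0], [0, 0, 0]]]}}

```text
time: 16.45
tool_pos: [455.1, -185.8, 219.4]
orientation: [0.001, -0.111, 0.994, -0.0]
wrist_force: [0.5, 1.2, 0.2]
gripper_width: 0.317
```

Call:
{"fn": "send_rows", "kwargs": {"increments": [[[0.022, 0.141, 0], [0, 0, 0]], [[0.022, 0.141, 0], [0, 0, 0]], [[0.022, 0.141, 0], [0, 0, 0]], [[0.022, 0.141, 0], [0, 0, 0]], [[0.022, 0.141, 0], [0, 0, 0]], [[0.022, 0.141, 0], [0, 0, 0]], [[0.022, 0.141, 0], [0, 0, 0]], [[0.022, 0.141, 0], [0, 0, 0]], [[0.022, 0.141, 0], [0, 0, 0]], [[0.022, 0.141, 0], [0, 0, 0]], [[0.022, 0.141, 0], [0, 0, 0]], [[0.022, 0.141, 0], [0, 0, 0]]]}}

```text
time: 17.65
tool_pos: [506.6, 153.6, 216.7]
orientation: [-0.001, -0.111, 0.994, -0.0]
wrist_force: [0.2, -0.4, -0.9]
gripper_width: 0.316
```

Call:
{"fn": "send_rows", "kwargs": {"increments": [[[0, 0, 0], [0, 0, 0]], [[0, 0, 0], [0, 0, 0]], [[0, 0, 0], [0, 0, 0]], [[0, 0, -0.08], [0, 0, 0]], [[0, 0, -0.08], [0, 0, 0]], [[0, 0, -0.08], [0, 0, 0]], [[0, 0, -0.04], [0, 0, 0]], [[0, 0, 0], [0, 0, 0]], [[0, 0, 0], [0, 0, 0]], [[0, 0, 0], [0, 0, 0]]]}}

```text
time: 18.65
tool_pos: [507.6, 152.8, 163.2]
orientation: [0.001, -0.111, 0.994, 0.0]
wrist_force: [-0.5, -0.2, -0.6]
gripper_width: 0.312
```

```bash
python3 - <<'E'
from h import *
c=wsave('w8')
crop('w8',180,340,150,310,5,'c12')
P=np.array(sensors.get_state()['tool_pos'])
print(np.round([proj(c,P-[0,0,48.9]),proj(c,P+[0,0,5])],1))
save('scene','s8');crop('s8',80,260,150,300,4,'c13')
save('top','t8')
for z in (70,):
  print(np.round(proj(c,(507.5,153.5,70)),1))
E
```

```text
[507.6 152.8 163.2] [-0.5 -0.2 -0.6] 18.65
[[258.2 235.5]
 [258.5 289.2]]
[258.9 209.5]
```

View pics/w8.png

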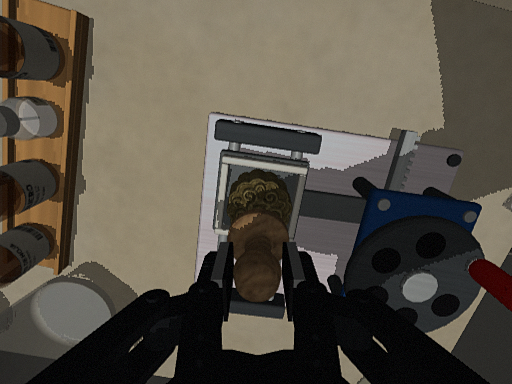

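View pics/c12.png

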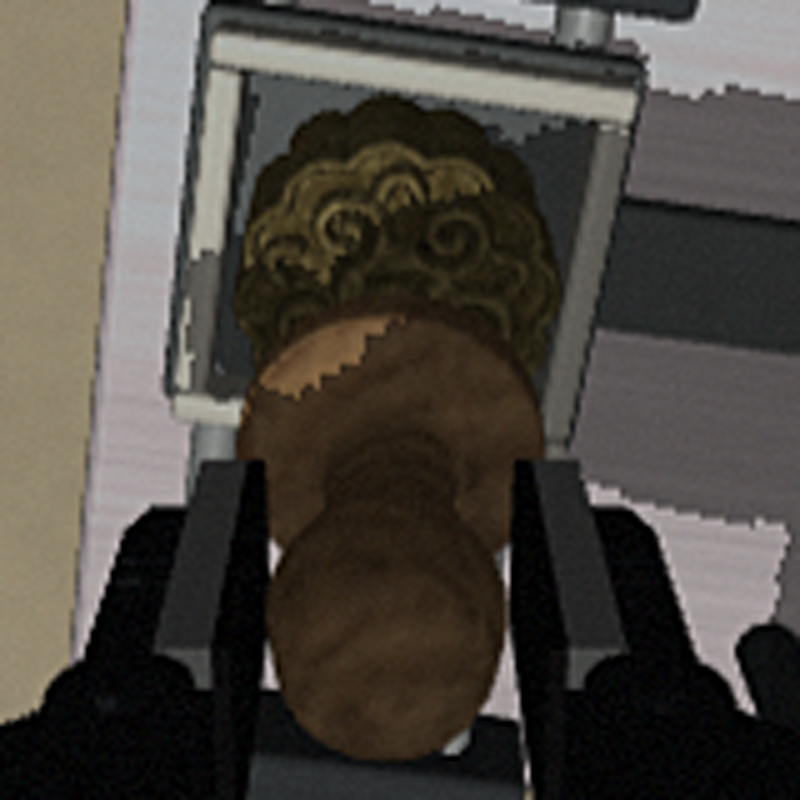

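View pics/c13.png

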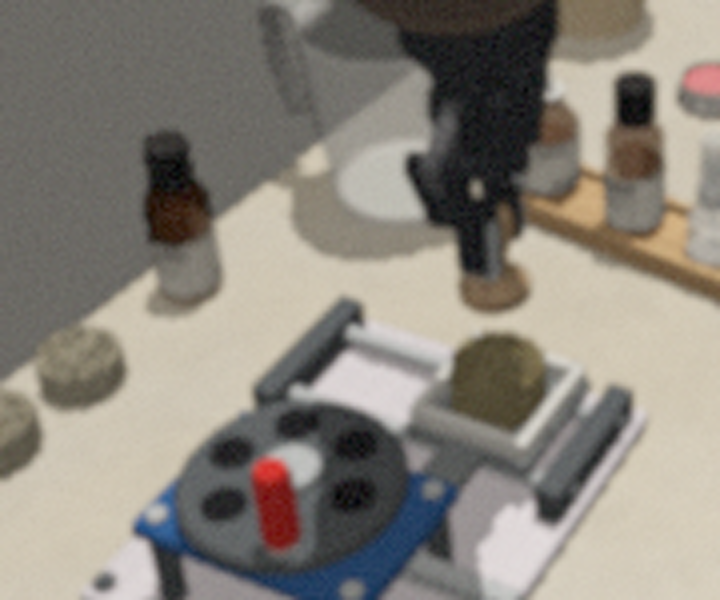

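```bash
cat > ov.py <<'E'
from h import *
import sys
def ov(tag,out,circs,u0,u1,v0,v1,s):
    c=load(tag); i=cv2.imread(f'pics/{tag}.png')[v0:v1,u0:u1]; i=cv2.resize(i,None,fx=s,fy=s,interpolation=cv2.INTER_CUBIC)
    for (x,y,z,r,col) in circs:
        p=np.array([proj(c,(x+r*np.cos(a),y+r*np.sin(a),z)) for a in np.linspace(0,2*np.pi,90)])
        p=((p-[u0,v0]+.5)*s-.5).round().astype(int); cv2.polylines(i,[p.reshape(-1,1,2)],True,col,1)
    cv2.imwrite(f'pics/{out}.png',i)
E
python3 - <<'E'
from ov import *
g=(0,255,0);r=(0,0,255);b=(255,128,0)
for t,o,w in(('w8','o1',(180,340,150,310,5)),('t8','o2',(170,234,150,210,10)),('s8','o3',(170,240,190,270,8)),('t5','o4',(170,234,150,210,10))):
    ov(t,o,[(507.5,153.5,70,27,g),(507.5,153.5,40,27,b),(507.6,152.8,114.3,19,r)],*w)
a=cv2.imread('pics/o3.png');print(a.shape)
cv2.imwrite('pics/o34.png',np.hstack([cv2.resize(a,(390,446)),cv2.resize(cv2.imread('pics/o4.png'),(400,446))]))
E
```

```text
(640, 560, 3)
```

View pics/o1.png

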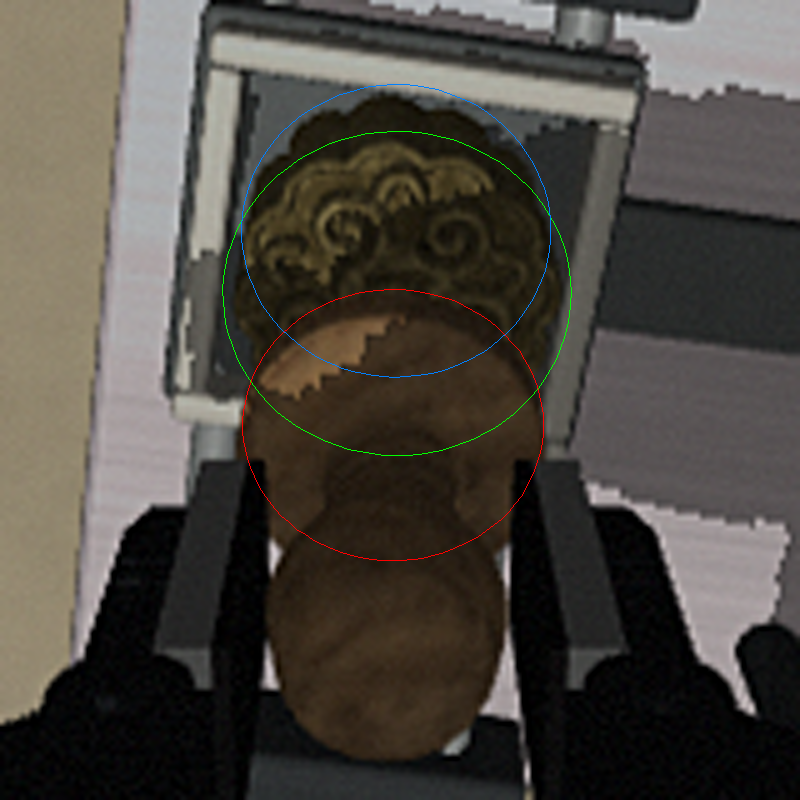

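View pics/o34.png

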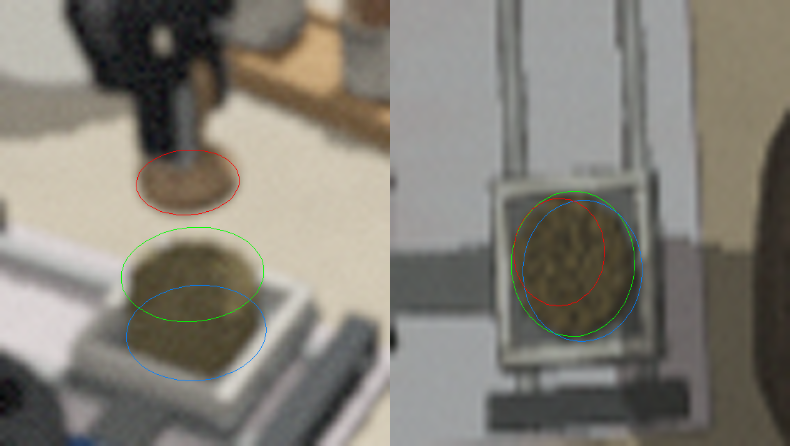

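```bash
python3 - <<'E'
from ov import *
g=(0,255,0);r=(0,0,255);b=(255,128,0)
ov('w6','o5',[(455.2,-185.5,0,19,r),(455.2,-185.5,45,12.5,g)],180,340,180,340,5)
ov('w8','o6',[(507.6,152.8,114.3,19,r),(507.6,152.8,159.3,12.5,g),(507.5,152.5,70,25,g)],180,340,150,310,5)
a=[cv2.resize(cv2.imread(f'pics/{n}.png'),(400,400)) for n in('o5','o6')]
cv2.imwrite('pics/o56.png',np.hstack(a))
E
```

```text
(no output)
```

View pics/o56.png

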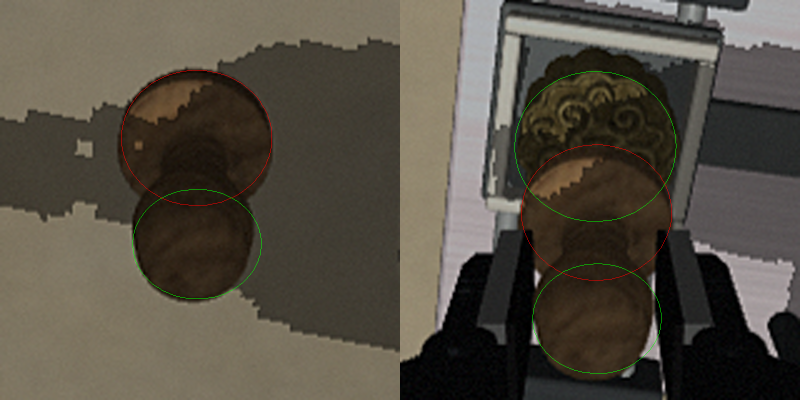

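Overlays show the stamp upright with its foot 48.9 mm below the TCP, and centred over the soap to within about 1–2 mm. I descend slowly by 32 mm.

Call:
{"fn": "send_rows", "kwargs": {"increments": [[[0, 0, -0.03], [0, 0, 0]], [[0, 0, -0.03], [0, 0, 0]], [[0, 0, -0.03], [0, 0, 0]], [[0, 0, -0.03], [0, 0, 0]], [[0, 0, -0.02], [0, 0, 0]], [[0, 0, -0.01], [0, 0, 0]], [[0, 0, -0.01], [0, 0, 0]], [[0, 0, 0], [0, 0, 0]], [[0, 0, 0], [0, 0, 0]], [[0, 0, 0], [0, 0, 0]], [[0, 0, 0], [0, 0, 0]], [[0, 0, 0], [0, 0, 0]]]}}

```text
time: 20.0
tool_pos: [507.2, 152.7, 130.5]
orientation: [0.0, -0.111, 0.994, 0.0]
wrist_force: [0.6, -0.8, -0.3]
gripper_width: 0.317
```

```bash
python3 - <<'E'
from ov import *
wsave('w9');P=sensors.get_state()['tool_pos'];save('scene','s9');save('top','t9')
g=(0,255,0);r=(0,0,255)
x,y,z=P
cs=[(x,y,z-48.9,19,r),(507.5,152.6,70,25,g)]
ov('w9','o7',cs,180,340,150,310,5);ov('s9','o8',cs,170,240,190,260,8);ov('t9','o9',cs,170,234,150,210,10)
crop('s9',170,240,190,260,8,'o8p')
a=[cv2.resize(cv2.imread(f'pics/{n}.png'),(400,300 if n=='x' else 400)) for n in('o7','o8')]
cv2.imwrite('pics/o78.png',np.hstack(a))
E
```

```text
[507.2 152.7 130.5] [ 0.6 -0.8 -0.3] 20.0
```

View pics/o78.png

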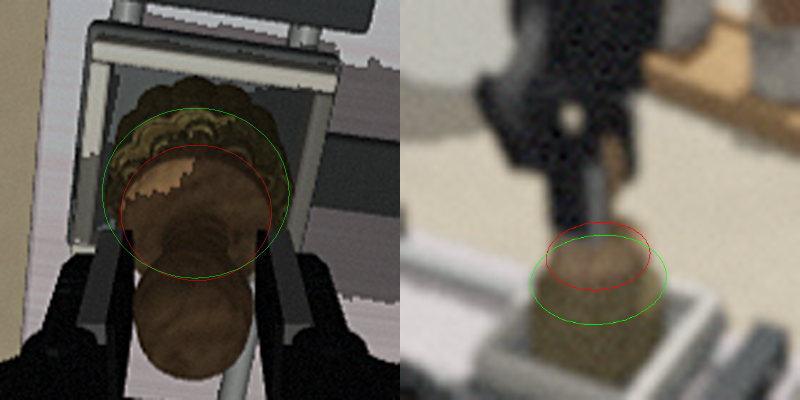

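View pics/o8p.png

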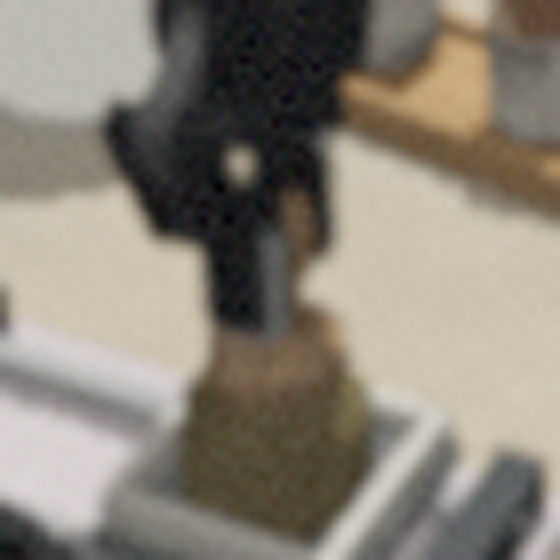

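View pics/t9.png

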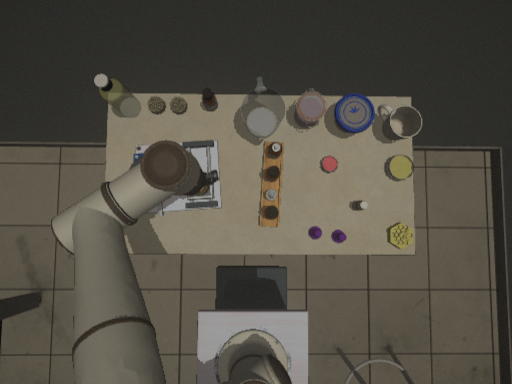

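Call:
{"fn": "send_rows", "kwargs": {"increments": [[[0, 0.004, 0], [0, 0, 0]], [[0, 0, 0], [0, 0, 0]], [[0, 0, 0], [0, 0, 0]], [[0, 0, 0], [0, 0, 0]], [[0, 0, 0], [0, 0, 0]], [[0, 0, 0], [0, 0, 0]]]}}

```text
time: 20.75
tool_pos: [507.1, 153.5, 130.3]
orientation: [-0.0, -0.111, 0.994, -0.0]
wrist_force: [-1.0, -1.1, -0.7]
gripper_width: 0.319
```

```bash
python3 - <<'E'
from h import *
s=sensors.get_state();print(s['tool_pos'],s['wrist_force'],s['gripper_width'],abs(s['dq']).max(),s['time'])
print(ticket.job_done())
E
```

```text
[507.11648291 153.45050256 130.30345302] [-0.98011811 -1.09231442 -0.68431812] 0.31923793541443307 0.0015991219030581242 20.75
the job is handed in; nothing more can be done
None
```

I handed the job in at about 20.8 s, well inside the 69 s limit. The interface gives no verdict.

**Crank:** I turned the red handle clockwise through one full turn and slightly more, to about 6.35 rad judged from the handle's position. The soap came about 70 mm forward, and the crank has stayed put since I let go.

**Stamp:** I picked up the wooden stamp by its knob. I carried it upright over the bottle row with its foot at about 168 mm; the tallest bottles reach 122 mm. The arm now holds it still over the soap.

**Last checks:**
- The face is at about 81.5 mm, so roughly 11 mm above the soap's top.
- Overlays show the stamp's axis within about 1–2 mm of the soap's centre. It is upright by its pose in the jaws.
- The wrist force is about 1.6 N or less, which is at noise level. The opening is steady at 0.32, about the width of the knob.
- In the top view, the row bottles, tin and small vial look unmoved.

**Disagreement:** the top camera put the soap's centre at y of about 151–152 mm, and the wrist view put it at about 153–154 mm. I placed the stamp at about 153.5 mm, which is within the 6 mm tolerance by either reading.

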